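# Slide a build plate into the printer's bed cradle

## Robot

A 6-joint arm with a two-finger parallel gripper is mounted at the origin on the work surface. World frame = base frame: x ahead of the robot, y to its left, z up, the work surface at z = 0. Lengths are in m, angles in rad, forces in N, time in s.
With the tool pointing down it reaches from about 0.35 to 0.775 m from the base axis. Payload 5.5 kg.
Tool frame: the origin (TCP) lies midway between the tips of the shut fingers; the grasp point (between the pads) lies 19 mm behind it; z points along the fingers, y is the line along which they close (so a half turn about z gives the same grasp; the last joint's range is limited). The gripper opens to 85 mm and grips with 20 to 120 N. Pads are 22 mm wide; open, the fingers measure 114 mm over their backs; the gripper's body (76 mm by 85 mm) begins 54 mm behind the grasp point. The pads swing forward as they close: fully open they stand 13 mm farther back than shut.
Start: joints at [-1.403, 0.313, 0.046, 1.304, 0, 1.431], TCP at [0.174, -0.548, 0.231] pointing down, gripper open.
Joint ranges: [-2.76, 2.76], [-0.86, 1.69], [-1.03, 1.26], [-2.2, 2.34], [-1.47, 1.5], [-3.14, 3.14]. Speed limits (rad/s): [2.57, 2.57, 3.14, 3.14, 3.14, 3.14].

## Interface

Orientations are given as a unit quaternion [w, x, y, z].
In Python, from workcell import env gives the robot as it stands.
- The arm moves only by the tool move_arm, never from a script. Its argument "targets" is a list of rows, each a list of 3 entries, a list of its own where there are three numbers: the shift along the tool's x, y, z in mm, then the turn, a rotation vector about the tool's x, y, z in units of 10 degrees (1.0 is 10 degrees), then the closure, from -1 (fully open) to 1 (shut). In form: [[[dx, dy, dz], [ax, ay, az], gripper], ...]. A call has 1 to 5 rows; each row is the pose to reach, as a shift and turn from the pose commanded when the call began, along the tool's axes at that moment; what a row does not reach only later rows make up. A row lasts 1/8 s, in which the tool goes at most 62.5 mm and 10.7 degrees, less where a joint would pass 70% of its speed; a pose out of reach is approached as far as the arm can. A call with a gripper value outside its range is refused whole. The fingers move at their own pace and stop on an object; "squeeze" is the grip in N (left out, the last holds). Time passes only in rows, so rows that repeat a pose let the fingers close. It gives the time, the measured TCP pose, the force, the opening and the grip force at its end, in the units of the state.
- env.get_state(): the state, without advancing time (a new reading comes with each control period).
- env.read_camera(name): name is "side" or "top"; returns a dict with "pixels" (480x640x3 uint8, red, green, blue), "fovy" (degrees; the focal length in pixels is half the picture's height over the tangent of half this angle, whatever the lens; pixels are square), "cx", "cy" (the principal point, pixels), "dist_coeffs" ([k1, k2, p1, p2, k3] as OpenCV has them; the pictures are not rectified), "extrinsics" (4x4, takes a point from world to camera coordinates). Camera axes: x right, y up, looking along -z (the intrinsics and any distortion apply to the point x, -y, -z); pixel columns grow to the right and rows downward; lengths in m; the calibration is good to about 2 mm. A picture is of the moment at which its call begins. There is no depth.
- env.hand_in(): hands the job in; it is judged then, once.
Trained networks look in a picture, given as the dict that the camera call returned (one of the last four; its "shot" number tells which), for a name from the list of things; names that differ only in an ending like _2 or _b are one class to them, and where a whole thing is asked for, a point or a joint stands for the part that bears it (a point fixed in the world has none). Each returns a list of dicts, best first, with "confidence" (0 to 1); they miss things now and then, are a little off and sometimes report something else, mostly with a low value. They report only what shows in the picture. A call takes as long as a camera call. They do not tell look-alikes from the thing itself.
- env.spot_in(thing, picture): "centre" ([x, y, z] in m, in world coordinates, good to about 4 mm: the middle of the surface that is visible of it).
- env.regions_of(thing, picture): "mask" (480x640 bool, what is visible of it).
- env.landmark_of(thing, picture): "centre" ([x, y, z] in m, in world coordinates, good to about 4 mm: a listed point, or the origin of a listed thing).
The state is a dict: "clock": time; "joint_pos": joint angles; "qvel": joint speeds; "tau": joint torques, N m; "tcp_pos": TCP position; "orientation": TCP orientation; "wrist_force": force on the tool from outside, world axes, zero at the start; "ft_torque": the same for the moment, N m; "finger_gap": finger opening in m; "grip_force": force on a finger pad.
Only numpy, scipy, OpenCV 4.12 (cv2) and the standard library are available. Lean on these libraries where they do the work, as an engineer would, in place of code of your own. Each camera call takes 0.05 s, during which the arm holds its last target. There are 200 camera calls.

## Task

Take the steel build plate off its blue drying stand by the orange grip and slide its two ears into the spring-clip slots of the printer's bed cradle, through the yellow mouth. Push until it bears firmly on the red end stop, but do not ram it or force the rails; let go and leave it fully home and lying flat in the slots. Leave everything else on the bench where it is.

Things in the scene. Friction and masses are not known exactly. Their poses are not given: they have to be found in the camera images.
- plate: Loose steel build plate, about 0.25 kg, 90 mm (own x) by 110 mm (own y) by 5 mm thick, plus an ear at each of its +y and -y sides: 50 mm along x (centred), 12 mm out, 5 mm thick, ends rounded; 134 mm wide over the ears. Origin: centre of the underside, z up. Symmetrical: either x end may lead. Starts on the stand, an orange grip block on top.
- grip (a point): Point in the middle of the plate's orange upright grip block, 36 mm above the plate's underside. The block is 40 mm along the plate's x, 16 mm along its y (grip across this) and runs from 5 to 55 mm above the underside.
- stand: Fixed low drying stand, 100 by 100 mm, with three blue ribs; the plate lies on the ribs 30 mm above the bench. Origin: centre of its underside.
- cradle: Fixed bed cradle, about 155 mm wide (own y): two aluminium rails at its +y and -y sides, 90 mm long (x = -45 to 45 mm), with slots that face each other. The plate slides in along the cradle's +x. Slots: floor 50 mm above the bench, 8 mm high under the lips (lip tops 12 mm above the floor), outer walls 137 mm apart, lips 118 mm apart. Origin: centre of the underside, z up.
- mouth (a point): Middle between the slots' entrances, at slot floor height, at the cradle's x = -45 mm. Yellow flares lead in from 14 mm before it: 4 mm lower, 5 mm higher and 6 mm wider on each side.
- clip0 (a joint): Lift of one of four alike copper leaf clips (m), 0 when free, about 0.002 when an ear lies under it. Noses at the cradle's x = -20 and +12 mm in both slots hang to 3 mm above the slot floor, with a slope facing the mouth. Each presses an ear down with 1.1 N, rising to 1.9 N when lifted; pushing the plate in takes some 3 to 13 N, more if it is borne down on.
- seat (a point): Point in the cradle where the centre of the plate's underside lies when fully home; axes as the cradle's. 50 mm above the bench.
- stop: Red rigid end stop fixed to the cradle, 70 mm wide (y), 36 mm high; made for a push of about 10 N, harmed by over 20 N. Origin: lower edge of the face that meets the plate's leading edge, 45 mm beyond the seat along the cradle's +x; 30 mm above the bench.
- rinse_bottle: Standing bottle, 60 mm across, 160 mm high; origin under its centre. Leave alone.
- nozzle_cup: Clear cup, 64 mm across, 55 mm high; origin under its centre. Leave alone.
- scraper: Spatula lying on the bench beyond the work, handle to its -x. Leave alone.
- dish: Flat clear culture dish, 90 mm across, 18 mm high. Leave alone.
- sample: Green printed sample, 50 by 35 by 22 mm. Leave alone.
Mind the look-alikes: they are no part of the job. What is shaped like the plate but pink is not meant.

How it is judged:
By the outcome, as a careful person would: the job done as asked, in the order asked, and still so for the second after the job is handed in, with the robot touching nothing.
It also fails if it takes over 72 s, if anything falls off the work surface, if the arm or the gripper's body presses on something with over 40 N, if the wrist force passes 120 N, or if a joint passes its speed limit or range.

## Working session

There is one attempt and no reset: what is moved stays moved. The work goes in short steps, Python scripts to look and compute and a tool call to move; the robot and the scene stay as the last step left them, time stands still between calls to the robot, and variables do not carry over. Pictures are saved under pics/ and viewed, at most 10 in all, crops included, and the job is handed in when it is done.

Besides the shell and the picture viewer there is one more tool, called after ">>>" as name(argument=value, ...) on one line, values as JSON. move_arm: Moves the arm, as the interface text tells. Its arguments: {"type":"object","properties":{"targets":{"type":"array","items":{"type":"array"}},"squeeze":{"type":"number"}},"required":["targets"]}

```bash
mkdir -p pics; cat > h.py <<'E'
import numpy as np, cv2
from workcell import env
from scipy.spatial.transform import Rotation as R
def K(p):
    f=240/np.tan(np.radians(p["fovy"])/2); return np.array([[f,0,p["cx"]],[0,f,p["cy"]],[0,0,1]])
def proj(P,p):
    E=np.array(p["extrinsics"]); c=(E[:3,:3]@np.atleast_2d(P).T).T+E[:3,3]; c=c*[1,-1,-1]
    return cv2.projectPoints(c,np.zeros(3),np.zeros(3),K(p),np.array(p["dist_coeffs"],float))[0][:,0]
def ray(uv,p,z):
    E=np.array(p["extrinsics"]); n=cv2.undistortPoints(np.array(uv,float).reshape(-1,1,2),K(p),np.array(p["dist_coeffs"],float))[:,0]
    d=np.c_[n[:,0],-n[:,1],-np.ones(len(n))]@E[:3,:3]; o=-E[:3,:3].T@E[:3,3]
    return o+d*((z-o[2])/d[:,2])[:,None]
def save(p,n): cv2.imwrite("pics/"+n,p["pixels"][:,:,::-1])
E
python3 - <<'E'
from h import *
np.set_printoptions(precision=4,suppress=True)
for n in("top","side"):
    p=env.read_camera(n); save(p,n+"0.png")
    for t in("plate","grip","stand","cradle","mouth","seat","stop"):
        print(n,t,[(np.round(d["centre"],3),round(d["confidence"],2),proj(d["centre"],p)[0].round()) for d in env.landmark_of(t,p)])
s=env.get_state();print(s)
E
```

```text
top plate [(array([0.323, 0.305, 0.002]), 0.64, array([163., 327.])), (array([0.568, 0.144, 0.023]), 0.57, array([237., 214.]))]
top grip [(array([0.566, 0.144, 0.065]), 0.83, array([234., 214.])), (array([0.325, 0.306, 0.032]), 0.57, array([159., 327.]))]
top stand []
top cradle [(array([ 0.52 , -0.205,  0.001]), 0.57, array([395., 237.]))]
top mouth [(array([ 0.467, -0.212,  0.052]), 0.85, array([403., 261.])), (array([ 0.563, -0.198,  0.032]), 0.63, array([394., 217.])), (array([ 0.634, -0.382, -0.005]), 0.58, array([475., 186.]))]
top seat [(array([ 0.518, -0.203,  0.052]), 0.89, array([398., 237.]))]
top stop [(array([ 0.56 , -0.199,  0.035]), 0.76, array([395., 218.])), (array([ 0.635, -0.38 , -0.003]), 0.49, array([474., 185.]))]
side plate [(array([0.319, 0.305, 0.002]), 0.92, array([420., 419.])), (array([0.572, 0.148, 0.029]), 0.78, array([291., 319.]))]
side grip [(array([0.568, 0.147, 0.062]), 0.75, array([293., 306.])), (array([0.324, 0.309, 0.038]), 0.67, array([420., 408.]))]
side stand [(array([ 0.516, -0.206,  0.05 ]), 0.71, array([348., 205.])), (array([0.566, 0.141
[... 374 characters left out ...]
e seat [(array([ 0.516, -0.206,  0.052]), 0.87, array([348., 205.])), (array([0.599, 0.386, 0.002]), 0.62, array([243., 436.]))]
side stop [(array([ 0.557, -0.191,  0.029]), 0.71, array([330., 215.]))]
{'clock': 0.8, 'joint_pos': array([-1.4026,  0.3131,  0.0461,  1.3036, -0.    ,  1.4312]), 'qvel': array([ 0.0025, -0.0013,  0.0003,  0.0003,  0.0007,  0.0003]), 'tau': array([ -0.0003, -48.0393,  29.8793,  -0.0001,  -0.0003,  -0.    ]), 'tcp_pos': array([ 0.1742, -0.548 ,  0.2314]), 'orientation': array([ 0.0001,  0.9882,  0.1533, -0.    ]), 'wrist_force': array([-0.3995, -0.6504,  0.1111]), 'ft_torque': array([-0.0423,  0.0191, -0.0049]), 'grip_force': 0.0, 'finger_gap': 0.08533982041349408}
```

View pics/top0.png

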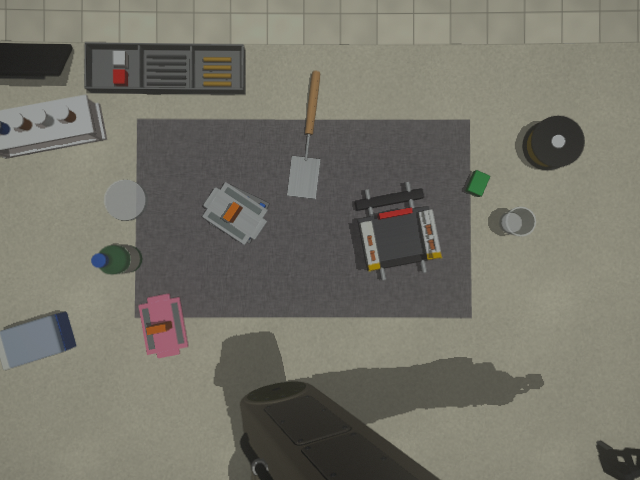

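View pics/side0.png

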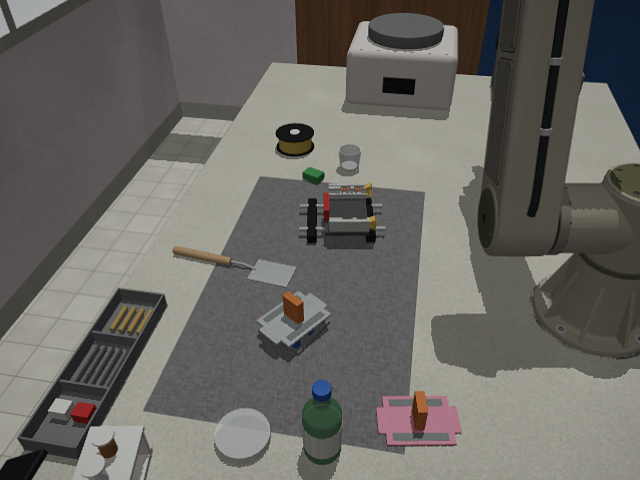

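The steel plate is at top (235,212) and side (293,318), on the blue stand. The pink look-alike lies flat at top (163,327) and side (420,418). The cradle is at top (398,237), with the yellow mouth towards the robot and the red stop at (396,213). I choose the grey plate. Next I fit the poses and check the choice in a crop.

```bash
cat >> h.py <<'E'
from scipy.optimize import minimize
def place(P,x,y,z,a):
    return R.from_euler('z',a).apply(np.array(P,float)/1000)+[x,y,z]
def boxpts(x,y,z): return [[i,j,k] for i in x for j in y for k in z]
ORANGE=lambda p:((lambda h:(h[...,0]<14)&(h[...,0]>5)&(h[...,1]>150)&(h[...,2]>60))(cv2.cvtColor(p["pixels"],cv2.COLOR_RGB2HSV)))
PLATE=[boxpts((-45,45),(-55,55),(0,5)),boxpts((-25,25),(-67,67),(0,5)),boxpts((-20,20),(-8,8),(0,55))]
def sil(parts,pose,p,S=4):
    m=np.zeros((480*S,640*S),np.uint8)
    for b in parts:
        q=proj(place(b,*pose),p); h=cv2.convexHull(((q+.5)*S-.5).astype(np.float32)); cv2.fillConvexPoly(m,(h*16).round().astype(np.int32),1,shift=4)
    return m
def fit(parts,masks,pics,x0,free=3):
    S=4; big=[cv2.resize(m.astype(np.uint8),None,fx=S,fy=S,interpolation=cv2.INTER_LINEAR) for m in masks]
    x0=np.array(x0,float); sc=np.array([.001,.001,.001,.01])
    def f(v):
        q=x0+v*sc
        return sum(1-(s&b).sum()/max(1,(s|b).sum()) for s,b in((sil(parts,q,p),b) for p,b in zip(pics,big)))
    r=minimize(f,np.zeros(4),method="Nelder-Mead",options=dict(initial_simplex=np.vstack([np.zeros(4),8*np.eye(4)]),maxiter=250,xatol=.1,fatol=1e-4))
    return x0+r.x*sc,r.fun
def best(name,p,near,rad=.08):
    c=[d for d in env.regions_of(name,p)]
    uv=proj(near,p)[0]
    return min(c,key=lambda d:np.linalg.norm(np.argwhere(d["mask"]).mean(0)[::-1]-uv))["mask"]
E
cat > a.py <<'E'
from h import *
np.set_printoptions(precision=4,suppress=True)
P=[env.read_camera(n) for n in("top","side")]
M=[best("plate",p,[.568,.146,.035]) for p in P]
print([m.sum() for m in M])
g=[.568,.146,.03,-.6]
for sub in([0],[1],[0,1]):
    print(sub,[fit(PLATE,[M[i] for i in sub],[P[i] for i in sub],g[:3]+[a]) for a in((-.6,) if len(sub)<2 else(-.6,.97))])
x,_=fit(PLATE,M,P,g)
for p,n in zip(P,"ts"):
    # cradle cues
    h=cv2.cvtColor(p["pixels"],cv2.COLOR_RGB2HSV); H,Sx,V=[h[...,i].astype(int) for i in range(3)]
    c=proj([.516,-.206,.05],p)[0].astype(int); w=np.zeros(H.shape,bool); w[c[1]-45:c[1]+45,c[0]-55:c[0]+55]=1
    for nm,m in(("yel",(H>20)&(H<32)&(Sx>150)&(V>90)&w),("red",((H<5)|(H>174))&(Sx>150)&w)):
        k,l,st,ce=cv2.connectedComponentsWithStats(m.astype(np.uint8))
        for i in range(1,k):
            if st[i,4]>8: print(n,nm,st[i],ce[i],cv2.minAreaRect(np.argwhere(l==i)[:,::-1].astype(np.float32)))
t=[]
for p in P:
    im=p["pixels"].copy(); im=cv2.resize(im,None,fx=4,fy=4,interpolation=cv2.INTER_CUBIC)
    for b in PLATE:
        cv2.polylines(im,[cv2.convexHull((proj(place(b,*x),p)*4+1.5).astype(np.int32))],True,(0,255,0),1)
    c=(proj(x[:3],p)[0]*4).astype(int); t.append(im[c[1]-200:c[1]+200,c[0]-200:c[0]+200])
cv2.imwrite("pics/crop1.png",np.hstack(t)[:,:,::-1])
E
python3 a.py
```

```text
[np.int64(2377), np.int64(2510)]
[0] [(array([ 0.5702,  0.1467,  0.0289, -0.5832]), np.float64(0.029611351017890142))]
[1] [(array([ 0.5676,  0.1467,  0.0305, -0.5791]), np.float64(0.027191000196502224))]
[0, 1] [(array([ 0.5689,  0.1461,  0.0293, -0.579 ]), np.float64(0.07433825167246966)), (array([0.5688, 0.146 , 0.0295, 2.5629]), np.float64(0.07485649998991695))]
t yel [427 252  15   8  76] [433.7237 255.5789] ((433.74322509765625, 255.45947265625), (5.425166606903076, 14.138313293457031), 80.53767395019531)
t yel [368 263  12   8  67] [373.9104 266.5821] ((373.8513488769531, 266.6081237792969), (5.753964424133301, 11.343530654907227), 80.53767395019531)
t red [379 208  33  11 188] [395.0053 212.8138] ((395.1520080566406, 212.8360137939453), (5.634891986846924, 32.91492462158203), 79.69515228271484)
s yel [366 183   5   6  16] [368.0625 185.5625] ((367.8000183105469, 185.40000915527344), (3.7947328090667725, 5.0596442222595215), 71.56504821777344)
s yel [366 189   5   7  31] [368.1935 192.    ] ((368.0, 192.0), (6.0, 4.0), 90.0)
s yel [370 220   6   3   9] [372.5556 221.    ] ((372.5, 221.0), (2.0, 5.0), 90.0)
s red [324 193   5  29 139] [325.9568 206.6043] ((326.0, 207.0), (28.0, 4.0), 90.0)
```

View pics/crop1.png

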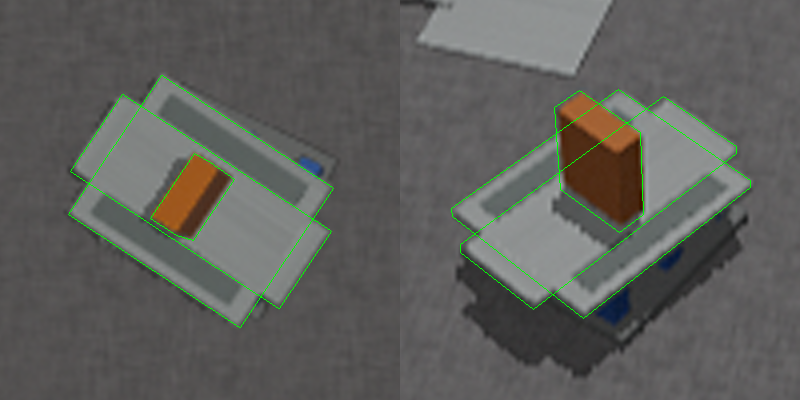

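The fit confirms it: a grey steel plate with an orange block, standing on the blue-ribbed stand. The outline matches in both views. Next I need the cradle pose.

```bash
cat > b.py <<'E'
from h import *
np.set_printoptions(precision=4,suppress=True)
P=[env.read_camera(n) for n in("top","side")]
L={k:[] for k in("mouth","seat","stop","cradle")}
for i in range(4):
    for n in("top","side"):
        p=env.read_camera(n)
        for k in L:
            d=[e["centre"] for e in env.landmark_of(k,p) if np.linalg.norm(np.array(e["centre"])[:2]-[.516,-.206])<.07]
            if d: L[k].append(d[0])
for k in L: print(k,np.median(L[k],0),np.std(L[k],0))
red=[]
for p in P:
    h=cv2.cvtColor(p["pixels"],cv2.COLOR_RGB2HSV); H,S=h[...,0],h[...,1]
    c=proj([.516,-.206,.05],p)[0].astype(int); w=np.zeros(H.shape,bool); w[c[1]-45:c[1]+45,c[0]-55:c[0]+55]=1
    red.append(((H<5)|(H>174))&(S>130)&w)
for th in(6,8,10,12):
    B=[boxpts((45,45+th),(-35,35),(-20,16))]
    for s in([0],[0,1]): print(th,s,fit(B,[red[i] for i in s],[P[i] for i in s],[.517,-.205,.05,.16]))
y=ray([[433.7,255.5],[373.9,266.6]],P[0],.057); print(y,y.mean(0),np.arctan2(*(y[0]-y[1])[[0,1]]*[1,-1]))
x=[.517,-.205,.05,.165]
t=[]
for p in P:
    im=cv2.resize(p["pixels"],None,fx=4,fy=4,interpolation=cv2.INTER_CUBIC)
    for b,col in((boxpts((-45,45),(59,77.5),(12,)),(0,255,0)),(boxpts((-45,45),(-59,-77.5),(12,)),(0,255,0)),(boxpts((45,),(-35,35),(-20,16)),(0,255,255))):
        cv2.polylines(im,[cv2.convexHull((proj(place(b,*x),p)*4+1.5).astype(np.int32))],True,col,1)
    c=(proj(x[:3],p)[0]*4).astype(int); t.append(im[c[1]-200:c[1]+200,c[0]-200:c[0]+200])
cv2.imwrite("pics/crop2.png",np.hstack(t)[:,:,::-1])
E
python3 b.py
```

```text
mouth [ 0.4698 -0.2117  0.0506] [0.0017 0.0012 0.0025]
seat [ 0.5171 -0.2039  0.0512] [0.0016 0.0011 0.0021]
stop [ 0.5595 -0.1962  0.0292] [0.0019 0.0038 0.0031]
cradle [ 0.5191 -0.2043  0.0001] [0.0021 0.0021 0.0018]
6 [0] (array([ 0.5218, -0.2014,  0.0537,  0.1262]), np.float64(0.3484801964998465))
6 [0, 1] (array([ 0.52  , -0.2012,  0.049 ,  0.1308]), np.float64(0.7392081932150786))
8 [0] (array([ 0.521 , -0.202 ,  0.0539,  0.1606]), np.float64(0.2240387526491069))
8 [0, 1] (array([ 0.5198, -0.2052,  0.0519,  0.1967]), np.float64(0.5569398387888577))
10 [0] (array([ 0.5202, -0.2046,  0.053 ,  0.1794]), np.float64(0.14177583697234353))
10 [0, 1] (array([ 0.5179, -0.2036,  0.0516,  0.186 ]), np.float64(0.49193136374046476))
12 [0] (array([ 0.519 , -0.2042,  0.0528,  0.1935]), np.float64(0.17921527041357366))
12 [0, 1] (array([ 0.5177, -0.2039,  0.0523,  0.1881]), np.float64(0.5044321857207773))
[[ 0.4796 -0.2761  0.057 ]
 [ 0.456  -0.1506  0.057 ]] [ 0.4678 -0.2133  0.057 ] 0.1864460313770382
```

View pics/crop2.png

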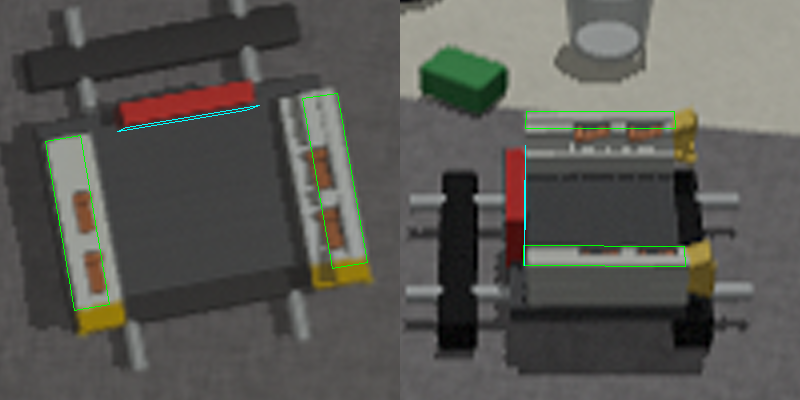

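```bash
cat >> h.py <<'E'
def rel(pos,yaw):
    s=env.get_state(); q=s["orientation"]; T=R.from_quat([q[1],q[2],q[3],q[0]])
    G=R.from_euler('z',yaw)*R.from_euler('x',np.pi)
    d=T.inv().apply(np.array(pos)-s["tcp_pos"])*1000; r=np.degrees((T.inv()*G).as_rotvec())/10
    print("shift",d.round(1),"turn",r.round(2),"tcp",s["tcp_pos"].round(4),"F",s["wrist_force"].round(1),"t",s["clock"],"gap",round(s["finger_gap"],4))
E
python3 -c "
from h import *
rel([.569,.146,.16],2.563)"
```

```text
shift [ 586.5 -541.8   71.3] turn [  0.     0.   -12.92] tcp [ 0.1742 -0.548   0.2314] F [ 0.5 -0.3  0.4] t 3.1 gap 0.0854
```

>>> move_arm(targets=[[[44,-41,0],[0,0,-1],-1],[[88,-82,0],[0,0,-2],-1],[[132,-123,0],[0,0,-3],-1],[[176,-164,0],[0,0,-4],-1],[[220,-205,0],[0,0,-5],-1]])

```text
clock: 3.72
tcp_pos: [0.3224, -0.2844, 0.2315]
orientation: [0.001, 0.829, 0.559, 0.0]
wrist_force: [1.5, -0.1, -0.4]
finger_gap: 0.0853
grip_force: 0.0
```

```bash
python3 -c "
from h import *
rel([.569,.146,.16],2.563)"
```

```text
shift [491.5  66.7  71.4] turn [ 0.    0.01 -7.89] tcp [ 0.3224 -0.2844  0.2315] F [ 1.5 -0.1 -0.4] t 3.725 gap 0.0853
```

>>> move_arm(targets=[[[60,8,0],[0,0,-1],-1],[[120,16,0],[0,0,-2],-1],[[180,24,0],[0,0,-3],-1],[[240,32,0],[0,0,-4],-1],[[300,40,0],[0,0,-5],-1]])

```text
clock: 4.35
tcp_pos: [0.4738, -0.0219, 0.2317]
orientation: [0.001, 0.515, 0.857, 0.0]
wrist_force: [1.1, -1.4, -0.3]
finger_gap: 0.0855
grip_force: 0.0
```

```bash
python3 -c "
from h import *
rel([.569,.146,.13],2.563)"
```

```text
shift [103.8 162.8 101.7] turn [ 0.    0.01 -2.89] tcp [ 0.4738 -0.0219  0.2317] F [ 1.1 -1.4 -0.3] t 4.35 gap 0.0855
```

>>> move_arm(targets=[[[30,48,0],[0,0,-1],-1],[[60,96,20],[0,0,-2],-1],[[90,140,60],[0,0,-2.89],-1],[[104,163,100],[0,0,-2.89],-1],[[104,163,102],[0,0,-2.89],-1]])

```text
clock: 4.97
tcp_pos: [0.5671, 0.1455, 0.1253]
orientation: [-0.003, 0.286, 0.958, -0.001]
wrist_force: [-0.3, -0.3, 0.2]
finger_gap: 0.085
grip_force: 0.0
```

```bash
python3 - <<'E'
from h import *
rel([.569,.146,.05],2.563)
p=env.read_camera("side"); save(p,"s1.png"); c=proj([.569,.146,.08],p)[0].astype(int)
cv2.imwrite("pics/s1c.png",cv2.resize(p["pixels"][c[1]-75:c[1]+75,c[0]-100:c[0]+100,::-1],None,fx=3,fy=3))
E
```

```text
shift [-1.7  1.8 75.3] turn [-0.02 -0.03 -0.01] tcp [0.5671 0.1455 0.1253] F [-0.3 -0.3  0.2] t 4.975 gap 0.085
```

View pics/s1c.png

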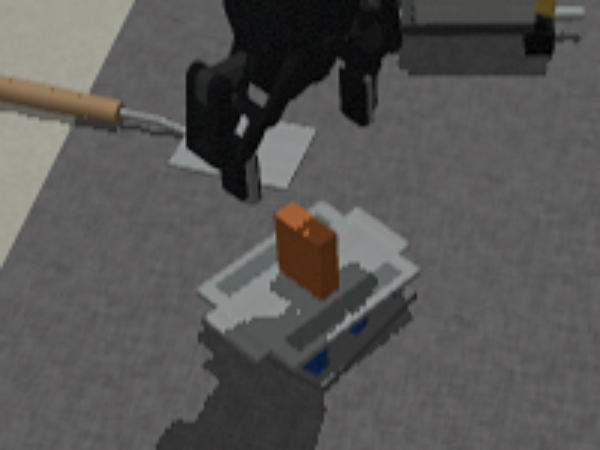

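The fingers straddle the orange block at crop (305,250) along the plate's y, as intended. Descending.

>>> move_arm(targets=[[[0,0,25],[0,0,0],-1],[[0,0,50],[0,0,0],-1],[[0,0,68],[0,0,0],-1],[[0,0,70],[0,0,0],-1],[[0,0,70],[0,0,0],-1]])

```text
clock: 5.65
tcp_pos: [0.57, 0.1433, 0.061]
orientation: [0.001, 0.288, 0.958, 0.0]
wrist_force: [0.6, -0.0, 1.4]
finger_gap: 0.0857
grip_force: 0.0
```

```bash
python3 - <<'E'
from h import *
rel([.569,.146,.05],2.563)
E
```

```text
shift [ 2.3  1.7 11. ] turn [ 0.01  0.01 -0.04] tcp [0.57   0.1433 0.061 ] F [ 0.6 -0.   1.4] t 5.65 gap 0.0857
```

>>> move_arm(targets=[[[2,1.5,8],[0,0,0],-1],[[2,1.5,10],[0,0,0],-1],[[2,1.5,10],[0,0,0],0.5],[[2,1.5,10],[0,0,0],1],[[2,1.5,10],[0,0,0],1]], squeeze=40)

```text
clock: 6.28
tcp_pos: [0.5683, 0.1463, 0.0494]
orientation: [0.0, 0.288, 0.958, -0.0]
wrist_force: [-0.8, -0.6, -0.2]
finger_gap: 0.0321
grip_force: 0.0
```

>>> move_arm(targets=[[[0,0,0],[0,0,0],1],[[0,0,0],[0,0,0],1],[[0,0,0],[0,0,0],1],[[0,0,0],[0,0,0],1]])

```text
clock: 6.78
tcp_pos: [0.5684, 0.1464, 0.0494]
orientation: [0.0, 0.288, 0.958, 0.0]
wrist_force: [0.8, 1.3, 0.9]
finger_gap: 0.0156
grip_force: 39.8
```

>>> move_arm(targets=[[[0,0,-15],[0,0,0],1],[[0,0,-40],[0,0,0],1],[[0,0,-70],[0,0,0],1],[[0,0,-90],[0,0,0],1],[[0,0,-90],[0,0,0],1]], squeeze=100)

```text
clock: 7.4
tcp_pos: [0.5693, 0.1464, 0.1413]
orientation: [0.002, 0.288, 0.958, 0.001]
wrist_force: [0.4, -0.2, -3.0]
finger_gap: 0.0147
grip_force: 97.5
```

```bash
python3 - <<'E'
from h import *
rel([.42,-.2214,.14],np.pi+.18)
E
```

```text
shift [ -78.3 -389.1    0.8] turn [ 0.    0.02 -4.38] tcp [0.5693 0.1464 0.1413] F [ 0.4 -0.2 -3. ] t 7.4 gap 0.0147
```

>>> move_arm(targets=[[[-9,-45,0],[0,0,-0.5],1],[[-18,-90,0],[0,0,-1.0],1],[[-27,-135,0],[0,0,-1.5],1],[[-36,-180,0],[0,0,-2.0],1],[[-45,-225,0],[0,0,-2.5],1]])

```text
clock: 8.02
tcp_pos: [0.48, -0.0672, 0.1382]
orientation: [-0.001, 0.072, 0.997, 0.0]
wrist_force: [0.1, -1.1, -3.1]
finger_gap: 0.0144
grip_force: 98.1
```

```bash
python3 - <<'E'
from h import *
rel([.42,-.2214,.12],np.pi+.18)
E
```

```text
shift [  37.1 -161.2   18.2] turn [ 0.   -0.01 -1.86] tcp [ 0.48   -0.0672  0.1382] F [ 0.1 -1.1 -3.1] t 8.025 gap 0.0144
```

>>> move_arm(targets=[[[10,-45,0],[0,0,-0.5],1],[[20,-90,5],[0,0,-1.0],1],[[30,-130,10],[0,0,-1.5],1],[[37,-161,18],[0,0,-1.86],1],[[37,-161,18],[0,0,-1.86],1]])

```text
clock: 8.65
tcp_pos: [0.4196, -0.221, 0.1198]
orientation: [-0.001, -0.086, 0.996, 0.001]
wrist_force: [0.4, -0.0, -1.7]
finger_gap: 0.0148
grip_force: 98.3
```

>>> move_arm(targets=[[[0,0,15],[0,0,0],1],[[0,0,30],[0,0,0],1],[[0,0,42],[0,0,0],1],[[0,0,42],[0,0,0],1],[[0,0,42],[0,0,0],1]])

```text
clock: 9.28
tcp_pos: [0.4217, -0.2198, 0.0794]
orientation: [0.0, -0.089, 0.996, -0.0]
wrist_force: [0.0, 0.7, -2.8]
finger_gap: 0.0147
grip_force: 98.4
```

```bash
cat > c.py <<'E'
from h import *
import sys
np.set_printoptions(precision=4,suppress=True)
rel([.42,-.2214,.072],np.pi+.18)
s=env.get_state(); tcp=s["tcp_pos"]
P=[env.read_camera(n) for n in("top","side")]
x0=[tcp[0],tcp[1],tcp[2]-.0194,.18]
M=[best("plate",p,[tcp[0],tcp[1],tcp[2]]) for p in P]
print([m.sum() for m in M])
print("fit side",fit(PLATE,M[1:],P[1:],x0))
seat=[.518,-.2035,.05,.18]
t=[]
for p in P:
    im=cv2.resize(p["pixels"],None,fx=4,fy=4,interpolation=cv2.INTER_CUBIC)
    for b,col,q in [(b,(0,255,0),x0) for b in PLATE[:2]]+[(boxpts((-45,45),(s*59,s*68.5),(12,)),(0,255,255),seat) for s in(1,-1)]+[(boxpts((-45,45),(s*59,s*68.5),(0,)),(255,0,255),seat) for s in(1,-1)]:
        cv2.polylines(im,[cv2.convexHull((proj(place(b,*q),p)*4+1.5).astype(np.int32))],True,col,1)
    c=(proj([.46,-.21,.05],p)[0]*4).astype(int); t.append(im[c[1]-240:c[1]+240,c[0]-200:c[0]+200])
cv2.imwrite("pics/"+sys.argv[1],np.hstack(t)[:,:,::-1])
E
python3 c.py crop3.png
```

```text
shift [ 1.9 -1.2  7.4] turn [-0.    0.   -0.01] tcp [ 0.4217 -0.2198  0.0794] F [ 0.   0.7 -2.8] t 9.275 gap 0.0147
[np.int64(1251), np.int64(1133)]
fit side (array([ 0.4212, -0.2197,  0.0603,  0.1762]), np.float64(0.20500403551251012))
```

View pics/crop3.png

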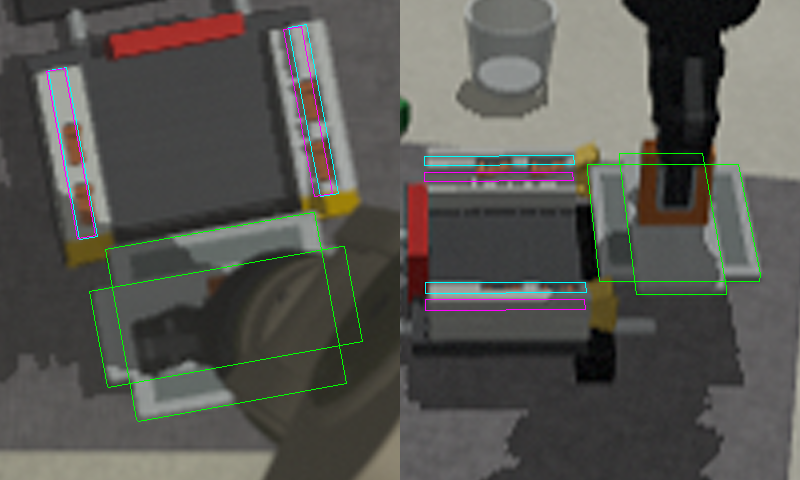

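>>> move_arm(targets=[[[0,-1,4],[0,0,0],1],[[0,-1,7],[0,0,0],1],[[0,-1,7],[0,0,0],1],[[0,-1,7],[0,0,0],1]])

```text
clock: 9.98
tcp_pos: [0.4215, -0.221, 0.0722]
orientation: [-0.0, -0.088, 0.996, 0.0]
wrist_force: [0.7, -0.0, -2.7]
finger_gap: 0.0149
grip_force: 98.4
```

```bash
python3 - <<'E'
from h import *
for i in range(3): rel([.42,-.2214,.0712],np.pi+.18); p=env.read_camera("side")
E
```

```text
shift [ 1.6 -0.1  1. ] turn [ 0.   -0.   -0.02] tcp [ 0.4215 -0.221   0.0722] F [ 0.7 -0.  -2.7] t 9.975 gap 0.0149
shift [ 1.6 -0.1  1.1] turn [-0.    0.   -0.02] tcp [ 0.4216 -0.221   0.0723] F [-1.1  0.2 -3.4] t 10.025 gap 0.0145
shift [ 1.7 -0.1  1.1] turn [-0.    0.   -0.02] tcp [ 0.4216 -0.221   0.0723] F [ 0.2 -0.6 -2.5] t 10.075 gap 0.0147
```

>>> move_arm(targets=[[[-8,0,1],[0,0,0],1],[[-16,0,1],[0,0,0],1],[[-22,0,1],[0,0,0],1],[[-28,0,1],[0,0,0],1],[[-32,0,1],[0,0,0],1]])

```text
clock: 10.75
tcp_pos: [0.4535, -0.2152, 0.0713]
orientation: [0.0, -0.088, 0.996, -0.0]
wrist_force: [0.0, 0.7, -2.5]
finger_gap: 0.015
grip_force: 98.4
```

```bash
cat > d.py <<'E'
from h import *
s=env.get_state(); d=R.from_euler('z',-.18).apply(s["tcp_pos"]-[.518,-.2035,.0694])*1000
F=R.from_euler('z',-.18).apply(s["wrist_force"]); T=R.from_euler('z',-.18).apply(s["ft_torque"])
print("cradle xyz mm",d.round(1),"F",F.round(1),"T",T.round(2)); rel([.518,-.2035,.0694],np.pi+.18)
E
python3 d.py
```

```text
cradle xyz mm [-65.5  -0.    1.9] F [ 0.2  0.6 -2.5] T [0.02 0.   0.02]
shift [-65.5   0.2   1.9] turn [-0.    0.   -0.02] tcp [ 0.4535 -0.2152  0.0713] F [ 0.   0.7 -2.5] t 10.75 gap 0.015
```

>>> move_arm(targets=[[[-4,0,0.7],[0,0,0],1],[[-8,0,0.7],[0,0,0],1],[[-12,0,0.7],[0,0,0],1],[[-16,0,0.7],[0,0,0],1],[[-20,0,0.7],[0,0,0],1]])

```text
clock: 11.38
tcp_pos: [0.4714, -0.2114, 0.0698]
orientation: [-0.002, -0.088, 0.996, 0.0]
wrist_force: [-4.0, -0.4, -5.5]
finger_gap: 0.0148
grip_force: 98.0
```

```bash
python3 d.py
```

```text
cradle xyz mm [-47.3   0.6   0.4] F [-4.   0.4 -5.5] T [-0.11  1.13 -0.02]
shift [-47.3  -0.4   0.2] turn [ 0.01 -0.02 -0.02] tcp [ 0.4714 -0.2114  0.0698] F [-4.  -0.4 -5.5] t 11.375 gap 0.0148
```

>>> move_arm(targets=[[[-4,0,0],[0,0,0],1],[[-8,0,0],[0,0,0],1],[[-12,0,0],[0,0,0],1],[[-16,0,0],[0,0,0],1],[[-20,0,0],[0,0,0],1]])

```text
clock: 12.0
tcp_pos: [0.4926, -0.2082, 0.0705]
orientation: [-0.0, -0.088, 0.996, 0.0]
wrist_force: [-4.0, -0.7, -7.4]
finger_gap: 0.0146
grip_force: 97.5
```

```bash
python3 d.py
```

```text
cradle xyz mm [-25.8  -0.1   1.1] F [-4.   0.  -7.4] T [ 0.04  0.69 -0.03]
shift [-25.8   0.2   1.1] turn [ 0.   -0.   -0.02] tcp [ 0.4926 -0.2082  0.0705] F [-4.  -0.7 -7.4] t 12.0 gap 0.0146
```

>>> move_arm(targets=[[[-4,0,0],[0,0,0],1],[[-8,0,0],[0,0,0],1],[[-12,0,0],[0,0,0],1],[[-15,0,0],[0,0,0],1],[[-18,0,0],[0,0,0],1]])

```text
clock: 12.62
tcp_pos: [0.5077, -0.2049, 0.0699]
orientation: [-0.003, -0.088, 0.996, 0.0]
wrist_force: [-8.0, -2.2, -8.3]
finger_gap: 0.015
grip_force: 97.8
```

```bash
python3 d.py
```

```text
cradle xyz mm [-10.3   0.5   0.5] F [-8.3 -0.8 -8.3] T [-0.1   1.72 -0.04]
shift [-10.4  -0.4   0.4] turn [ 0.01 -0.03 -0.02] tcp [ 0.5077 -0.2049  0.0699] F [-8.  -2.2 -8.3] t 12.625 gap 0.015
```

>>> move_arm(targets=[[[-1,0,0],[0,0,0],1],[[-2,0,0],[0,0,0],1],[[-3,0,0],[0,0,0],1],[[-4,0,0],[0,0,0],1],[[-4,0,0],[0,0,0],1]])

```text
clock: 13.25
tcp_pos: [0.5126, -0.2041, 0.0698]
orientation: [-0.002, -0.088, 0.996, 0.0]
wrist_force: [-5.4, -0.1, -9.8]
finger_gap: 0.0149
grip_force: 97.6
```

```bash
python3 d.py
```

```text
cradle xyz mm [-5.4  0.4  0.4] F [-5.3  0.9 -9.8] T [-0.04  1.29 -0.04]
shift [-5.4 -0.4  0.3] turn [ 0.01 -0.02 -0.02] tcp [ 0.5126 -0.2041  0.0698] F [-5.4 -0.1 -9.8] t 13.25 gap 0.0149
```

>>> move_arm(targets=[[[-0.8,0,0],[0,0,0],1],[[-1.6,0,0],[0,0,0],1],[[-2.4,0,0],[0,0,0],1],[[-3.2,0,0],[0,0,0],1],[[-3.2,0,0],[0,0,0],1]])

```text
clock: 13.88
tcp_pos: [0.5157, -0.2035, 0.0698]
orientation: [-0.002, -0.088, 0.996, 0.0]
wrist_force: [-6.9, -0.7, -8.7]
finger_gap: 0.0142
grip_force: 97.6
```

```bash
python3 d.py
```

```text
cradle xyz mm [-2.2  0.4  0.4] F [-6.9  0.5 -8.7] T [-0.04  1.32 -0.01]
shift [-2.2 -0.4  0.4] turn [ 0.01 -0.02 -0.02] tcp [ 0.5157 -0.2035  0.0698] F [-6.9 -0.7 -8.7] t 13.875 gap 0.0142
```

>>> move_arm(targets=[[[-0.5,0,0],[0,0,0],1],[[-1,0,0],[0,0,0],1],[[-1.5,0,0],[0,0,0],1],[[-1.5,0,0],[0,0,0],1]])

```text
clock: 14.38
tcp_pos: [0.5169, -0.2033, 0.0698]
orientation: [-0.002, -0.088, 0.996, 0.0]
wrist_force: [-6.0, -1.4, -8.0]
finger_gap: 0.015
grip_force: 97.7
```

```bash
python3 d.py
```

```text
cradle xyz mm [-1.   0.4  0.4] F [-6.2 -0.3 -8. ] T [-0.12  1.47 -0.  ]
shift [-1.  -0.4  0.4] turn [ 0.01 -0.02 -0.02] tcp [ 0.5169 -0.2033  0.0698] F [-6.  -1.4 -8. ] t 14.375 gap 0.015
```

>>> move_arm(targets=[[[-0.5,0,0],[0,0,0],1],[[-1,0,0],[0,0,0],1],[[-1.5,0,0],[0,0,0],1],[[-1.5,0,0],[0,0,0],1]])

```text
clock: 14.88
tcp_pos: [0.5171, -0.2033, 0.0699]
orientation: [-0.003, -0.088, 0.996, 0.0]
wrist_force: [-11.6, -1.8, -5.6]
finger_gap: 0.0146
grip_force: 98.1
```

```bash
python3 d.py
```

```text
cradle xyz mm [-0.9  0.4  0.5] F [-11.8   0.3  -5.6] T [-0.12  2.32  0.06]
shift [-0.9 -0.4  0.4] turn [ 0.   -0.04 -0.02] tcp [ 0.5171 -0.2033  0.0699] F [-11.6  -1.8  -5.6] t 14.875 gap 0.0146
```

>>> move_arm(targets=[[[-0.5,0,0.2],[0,0,0],1],[[-1,0,0.2],[0,0,0],1],[[-1,0,0.2],[0,0,0],1]])

```text
clock: 15.25
tcp_pos: [0.5171, -0.2033, 0.0699]
orientation: [-0.004, -0.088, 0.996, -0.0]
wrist_force: [-15.0, -3.3, -1.5]
finger_gap: 0.0144
grip_force: 98.7
```

```bash
python3 d.py
```

```text
cradle xyz mm [-0.8  0.4  0.5] F [-15.4  -0.5  -1.5] T [-0.12  2.99  0.04]
shift [-0.8 -0.4  0.5] turn [ 0.   -0.05 -0.03] tcp [ 0.5171 -0.2033  0.0699] F [-15.   -3.3  -1.5] t 15.25 gap 0.0144
```

>>> move_arm(targets=[[[1,0,0],[0,0,0],1],[[2,0,0],[0,0,0],1],[[2,0,0],[0,0,0],0.6],[[2,0,0],[0,0,0],0.2],[[2,0,0],[0,0,0],0.2]], squeeze=40)

```text
clock: 15.88
tcp_pos: [0.5212, -0.2043, 0.0718]
orientation: [0.002, -0.088, 0.996, -0.001]
wrist_force: [0.6, 0.8, -0.8]
finger_gap: 0.034
grip_force: 0.0
```

```bash
python3 d.py
```

```text
cradle xyz mm [ 3.  -1.3  2.4] F [ 0.7  0.7 -0.8] T [ 0.04  0.01 -0.03]
shift [3.  1.3 2.4] turn [-0.01  0.02 -0.02] tcp [ 0.5212 -0.2043  0.0718] F [ 0.6  0.8 -0.8] t 15.875 gap 0.034
```

Released; rising straight up and clear of the cameras.

>>> move_arm(targets=[[[0,0,-15],[0,0,0],0],[[0,0,-35],[0,0,0],0],[[0,0,-65],[0,0,0],0],[[0,0,-105],[0,0,0],0],[[0,0,-145],[0,0,0],0]])

```text
clock: 16.5
tcp_pos: [0.5195, -0.2036, 0.218]
orientation: [0.001, -0.088, 0.996, -0.0]
wrist_force: [0.3, -1.2, -0.6]
finger_gap: 0.0425
grip_force: 0.0
```

>>> move_arm(targets=[[[40,40,0],[0,0,0],0],[[80,80,0],[0,0,0],0],[[110,120,0],[0,0,0],0],[[130,160,0],[0,0,0],0],[[130,200,0],[0,0,0],0]])

```text
clock: 17.12
tcp_pos: [0.355, -0.0287, 0.2168]
orientation: [0.001, -0.087, 0.996, -0.0]
wrist_force: [0.4, -0.2, -0.1]
finger_gap: 0.0428
grip_force: 0.0
```

```bash
cat > e.py <<'E'
from h import *
np.set_printoptions(precision=4,suppress=True)
P=[env.read_camera(n) for n in("top","side")]
M=[best("grip",p,[.518,-.2035,.09]) for p in P]
x0=[.518,-.2035,.05,.18]
t=[]
M=[best("plate",p,[.518,-.2035,.06]) for p in P]
for i in(0,1): print(fit(PLATE,M[i:i+1],P[i:i+1],x0))
for p in P:
    print([(d["centre"],d["confidence"]) for d in env.landmark_of("grip",p)])
    im=cv2.resize(p["pixels"],None,fx=4,fy=4,interpolation=cv2.INTER_CUBIC)
    c=(proj(x0[:3],p)[0]*4).astype(int); t.append(im[c[1]-220:c[1]+200,c[0]-200:c[0]+200])
cv2.imwrite("pics/fin.png",np.hstack(t)[:,:,::-1])
E
python3 e.py
```

```text
(array([ 0.5201, -0.2117,  0.0038,  0.1699]), np.float64(0.09161711308740728))
(array([ 0.5156, -0.2052,  0.0545,  0.1729]), np.float64(0.1320502785579447))
[([0.3224, 0.3053, 0.0368], 0.86), ([0.5132, -0.2095, 0.0839], 0.67)]
[([0.3191, 0.3106, 0.0392], 0.71), ([0.5152, -0.205, 0.0859], 0.6)]
```

View pics/fin.png

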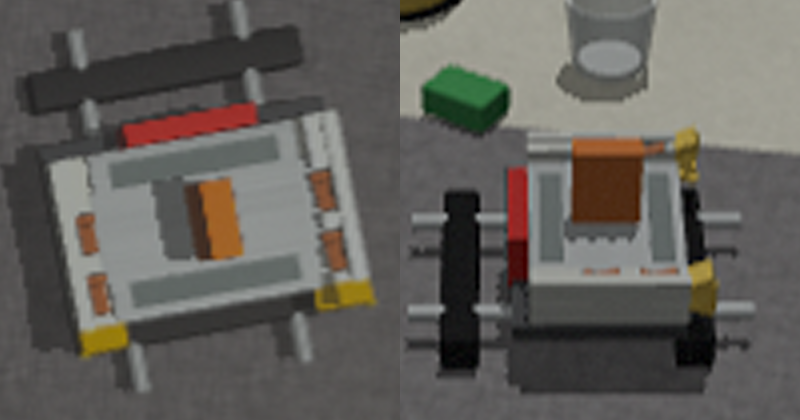

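The pictures show the plate's leading edge against the red stop (crop top (190,140), side (527,220)). Both ears are under the clips, the plate lies flat, and the gripper is clear.

```bash
python3 -c "
from workcell import env
print(env.hand_in())"
```

```text
the job is handed in; nothing more can be done
None
```

The steel plate is in the cradle with both ears under the clips, lying flat and pushed onto the red stop with roughly 10 N (estimated from the wrist force); the gripper let go and moved clear, and the job was handed in about 17 s into the 72 s limit.

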